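# Unclamp the vial cassette and hold it lifted out of the heater

## Robot

A 6-joint arm with a two-finger parallel gripper is mounted at the origin on the work surface. World frame = base frame: x ahead of the robot, y to its left, z up, the work surface at z = 0. Lengths are in m, angles in rad, forces in N, time in s.
With the tool pointing down it reaches from about 0.25 to 0.775 m from the base axis. Payload 4 kg.
Tool frame: the origin (TCP) lies between the finger pads; the fingertips stand ahead of it and the grasp point (between the pads) lies 6 mm ahead of it (ctrl.tips_ahead is the z of the fingertips in the tool frame, in m); z points along the fingers, y is the line along which they close (so a half turn about z gives the same grasp; the last joint's range is limited). The gripper opens to 85 mm and grips with 20 to 120 N. Pads are 22 mm wide; open, the fingers measure 114 mm over their backs; the gripper's body (76 mm by 85 mm) begins 54 mm behind the grasp point. The pads swing forward as they close: fully open they stand 13 mm farther back than shut.
Start: joints at [1.097, 0.087, 1.371, -0, 1.684, -0.103], TCP at [0.199, 0.513, 0.256] pointing down, gripper open.
Joint ranges: [-3.1, 3.1], [-0.76, 2.03], [0.27, 2.55], [-1.08, 4.22], [0.17, 2.65], [-2.57, 2.57]. Speed limits (rad/s): [2.79, 2.79, 3.14, 3.14, 3.14, 3.14].

## Interface

Orientations are given as a unit quaternion [w, x, y, z].
In Python, from bench import ctrl gives the robot as it stands.
- The arm moves only by the shell command python3 -m pendant 'ROWS' [FORCE]. ROWS is JSON, a list of rows, each an object of numbers: "tx", "ty", "tz": the shift along the tool's x, y, z in units of 50 mm (1.0 is 50 mm); "yaw": the turn about the tool's z in units of 5 degrees (1.0 is 5 degrees); "fingers": the opening, from -1 (shut) to 1 (fully open). A call has 1 to 20 rows; each row shifts and turns the commanded pose from where the row before left it, along the tool's axes as they then stand; what a row does not reach is not made up. A row lasts 1/10 s, in which the tool goes at most 50 mm and 8.59 degrees, less where a joint would pass 70% of its speed; a pose out of reach is approached as far as the arm can. A call is refused whole if a number of a shift passes 1 or a number of a turn 1, either way. A call with a gripper value outside its range is refused whole. The fingers move at their own pace and stop on an object; FORCE is the grip in N (left out, the last holds). Time passes only in rows, so rows that do not move let the fingers close. It gives the time, the measured TCP pose, the force, the opening and the grip force at its end, in the units of the state.
- ctrl.sense(): the state, without advancing time (a new reading comes with each control period).
- ctrl.camera(name): name is "scene" or "top"; returns (picture, depth): 400x640x3 uint8, red, green, blue; 400x640 float32, m along the optical axis (not along the pixel's ray), 0 where there is no reading.
- ctrl.get_calibration(name): a dict with "fx", "fy", "cx", "cy" (pixels), "dist_coeffs" ([k1, k2, p1, p2, k3] as OpenCV has them; the pictures are not rectified), "rvec" (rotation vector, rad) and "tvec" (3), from world to camera coordinates, as OpenCV has them. Camera axes: x right, y down, z forward; pixel columns grow to the right and rows downward; lengths in m; the calibration is good to about 2 mm. A picture is of the moment at which its call begins. get_calibration takes no time and is no camera call.
- ctrl.finish_job(): hands the job in; it is judged then, once.
The state is a dict: "clock": time; "q": joint angles; "joint_velocities": joint speeds; "joint_torque": joint torques, N m; "position": TCP position; "tcp_rot": TCP orientation; "force": force on the tool from outside, world axes, zero at the start; "ft_torque": the same for the moment, N m; "finger_gap": finger opening in m; "grasp_force": force on a finger pad.
Only numpy, scipy, OpenCV 4.12 (cv2) and the standard library are available. Lean on these libraries where they do the work, as an engineer would, in place of code of your own. Each camera call takes 0.05 s, during which the arm holds its last target. There are 200 camera calls.

## Task

Pull the heater's orange clamp slide out until its yellow pointer stands at the red mark, and leave it there. Then pinch the two blue side catches of the vial cassette together, lift the cassette straight up out of its well and finish while still holding it by the pinched catches, upright and still, with its underside about 10 cm above the heater's top. Do not push the other things on the bench about.

Things in the scene. Friction and masses are not known exactly. Their poses are not given: they have to be found in the camera images.
- heater: White dry-block heater fixed on the bench, 240 x 200 mm, top 90 mm above the bench. Origin: centre of its underside; x runs from its front (black panel) to its back, y to its left, z up. In its top a well 113 (x) by 58 mm (y), 40 mm deep, centred 30 mm behind the origin; the 5 mm top plate overhangs the well's long sides and the catches hook under it.
- well (a point): Centre of the well's mouth, level with the heater's top (90 mm above the bench).
- slide (a joint): Travel in m (0 to 0.065) of the clamp slide on the heater's top; grows as it is pulled to the heater's front (-x). Starts at 0 to 6 mm, its flat tongue (19 wide, 8 to 16 mm above the top) lying over the cassette's near end; from 20 mm on the cassette is free. A spring pulls it in (1.5 to 3 N) but 5 N of friction keeps it where it is left; pulling takes 6 to 9 N.
- slide_grip (a point): Middle of the slide's orange upright tab, 42 mm above the heater's top: where to grip it. The tab is 14 mm thick (heater y), 26 mm long (heater x) and stands from 16 to 60 mm above the heater's top. Axes as the heater's. Below it are only the tongue and, to the left, the thin pointer (under 8 mm high).
- pointer (a point): Tip of the yellow pointer, which sticks out 33 mm to the left (+y) of the slide at the middle of the tab and moves with the slide along the scale.
- mark: Red mark on the scale left of the slide: a bar 4 (heater x) by 18 (heater y) by 4 mm high, fixed on the heater's top. Origin: centre of its underside; axes as the heater's. The pointer reaches it after 28 to 50 mm of slide travel (varies); its tip then has the same heater x as the mark and lies 10 mm to the right of its middle.
- cassette: Aluminium vial cassette, 110 (x) by 55 (y) by 46 mm high, 0.2 to 0.5 kg, with six capped amber vials reaching 82 mm above its underside. Origin: centre of its underside; axes as the heater's while seated (its underside is then 50 mm above the bench). The well is 1.5 mm wider on every side.
- pinch (a point): Midway between the two catches, 67 mm above the cassette's underside (27 mm above the heater's top when seated): where to pinch. The catches are blue upright tabs, 26 mm wide (x), 4 mm thick, opposed along y, outer faces 56 mm apart at rest, 44 mm fully pinched, rising to 85 mm above the underside. Their hooks sit low, under the top plate.
- catch_left (a joint): Inward travel in m of the left (+y) catch: 0 at rest, 0.006 fully in. Spring 3 N at 0, 6 N fully in. Its hook overlaps the plate by about 3 mm; fully in it is clear.
- catch_right (a joint): The same for the right (-y) catch.
- reagent_bottle: White bottle with a blue cap, 60 mm across, 130 mm tall; bystander. Origin: centre of its underside.
- beaker: Glass cup, 68 mm across, 85 mm tall; bystander. Origin: centre of its underside.
- needle_block: Aluminium block with brass needle heads, 50 x 85 mm, 62 mm tall; bystander. Origin: centre of its underside.
- basket: Dark red open tray, 90 x 80 x 50 mm; bystander. Origin: centre of its underside.
Mind the look-alikes: they are no part of the job. Leave any purple look-alike of the cassette alone.

How it is judged:
By the outcome, as a careful person would: the job done as asked, in the order asked, and still so for the second after the job is handed in, while the arm keeps its last pose, push and grip.
It also fails if it takes over 48 s, if anything falls off the work surface, if the arm or the gripper's body presses on something with over 40 N, if the wrist force passes 120 N, or if a joint passes its speed limit or range.

## Working session

There is one attempt and no reset: what is moved stays moved. The work goes in short steps, Python scripts to look and compute and a shell command to move; the robot and the scene stay as the last step left them, time stands still between calls to the robot, and variables do not carry over. Pictures are saved under pics/ and viewed, at most 10 in all, crops included, and the job is handed in when it is done.

```bash
ls; mkdir -p pics; python3 - <<'E'
from bench import ctrl
import cv2,numpy as np
for n in("scene","top"):
    p,d=ctrl.camera(n); np.savez(f"{n}.npz",p=p,d=d); cv2.imwrite(f"pics/{n}0.png",p[:,:,::-1]); print(n,ctrl.get_calibration(n))
s=ctrl.sense();print(s,ctrl.tips_ahead)
E
```

```text
pics
scene {'fx': 430.0833845628376, 'fy': 430.0833845628376, 'cx': 329.3492127871677, 'cy': 199.150378951056, 'dist_coeffs': array([-0.02854643,  0.        ,  0.        ,  0.        ,  0.        ]), 'rvec': array([ 1.62180162,  2.13926234, -0.65931629]), 'tvec': array([ 0.11433614, -0.36131394,  1.3140686 ])}
top {'fx': 453.2880084716996, 'fy': 453.2880084716996, 'cx': 321.46193587819187, 'cy': 189.7749534622581, 'dist_coeffs': array([0.00154271, 0.        , 0.        , 0.        , 0.        ]), 'rvec': array([ 2.18937769, -2.19057498,  0.14203953]), 'tvec': array([0.01816068, 0.53705947, 1.05146673])}
{'clock': 0.1, 'q': array([ 1.09689300e+00,  8.79360833e-02,  1.37214280e+00, -2.95595972e-05,
        1.68358185e+00, -1.03090545e-01]), 'joint_velocities': array([-0.00082112, -0.0032424 , -0.00412486,  0.00032603, -0.00082866,
       -0.00139402]), 'joint_torque': array([ 1.74763423e-03, -3.53016472e+01, -3.14218140e+01, -1.87966457e-04,
        8.01653427e-03,  4.82137295e-06]), 'position': array([0.19912938, 0.51225738, 0.25520593]), 'tcp_rot': array([-2.80114606e-04,  1.84347497e-01,  9.82860586e-01, -9.95480683e-04]), 'force': array([-0.05031047, -0.31317563, -0.89058253]), 'ft_torque': array([ 0.02148017,  0.0170188 , -0.01870896]), 'grasp_force': 0.0, 'finger_gap': 0.0856357513087896} 0.025
```

View pics/scene0.png

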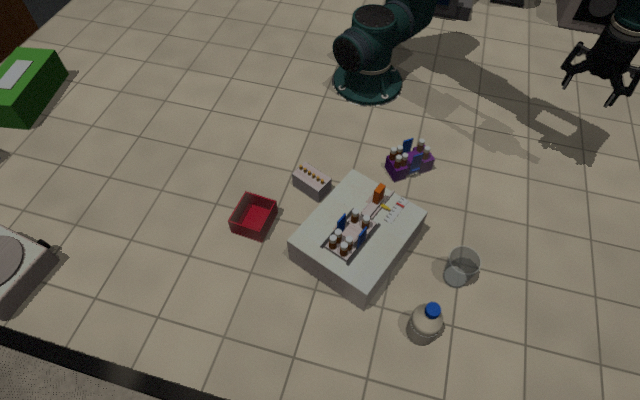

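View pics/top0.png

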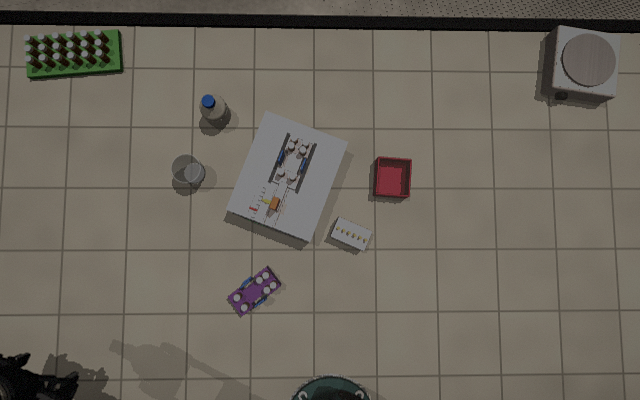

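The scene shows the heater at (355,235) in scene and (288,177) in top. Two cassettes could be meant: aluminium at top (295,160), sitting in the heater well behind the orange slide (274,203), and purple at (253,290), loose on the bench. The aluminium one fits the description. I'll confirm it in a crop and measure.

```bash
cat > h.py <<'E'
import cv2,numpy as np
from bench import ctrl
def cast(name,uv,z):
    c=ctrl.get_calibration(name);K=np.array([[c['fx'],0,c['cx']],[0,c['fy'],c['cy']],[0,0,1]])
    n=cv2.undistortPoints(np.array(uv,float).reshape(-1,1,2),K,c['dist_coeffs'])[:,0]
    R=cv2.Rodrigues(c['rvec'])[0];o=-R.T@c['tvec'];d=np.c_[n,np.ones(len(n))]@R
    return o+d*((z-o[2])/d[:,2])[:,None]
def blobs(p,lo,hi,roi,amin=4):
    x0,y0,x1,y1=roi;h=cv2.cvtColor(p,cv2.COLOR_RGB2HSV)[y0:y1,x0:x1]
    m=cv2.inRange(h,np.array(lo),np.array(hi));n,_,st,ce=cv2.connectedComponentsWithStats(m)
    return m,[(np.round(ce[i]+[x0,y0],1),st[i]) for i in range(1,n) if st[i][4]>=amin]
C=dict(orange=((5,150,90),(17,255,255)),yellow=((22,120,90),(35,255,255)),red=((0,120,90),(4,255,255)),red2=((172,100,90),(180,255,255)),blue=((100,130,40),(125,255,255)))
E
python3 - <<'E'
from h import *
for n,roi in(("top",(220,105,350,245)),("scene",(285,165,430,305))):
    p=np.load(n+".npz")['p']
    for k,(a,b) in C.items():
        print(n,k,[(list(c),list(map(int,s))) for c,s in blobs(p,a,b,roi)[1]])
p=np.load("top.npz")['p'];s=np.load("scene.npz")['p']
a=cv2.resize(p[105:245,220:350,::-1],None,fx=4,fy=4,interpolation=cv2.INTER_CUBIC);b=cv2.resize(s[165:305,345-55:430-55+0+60,::-1],(400,400*140//145),interpolation=cv2.INTER_CUBIC)
a=cv2.convertScaleAbs(a,alpha=1.5)
b=cv2.copyMakeBorder(b[:,:280],0,a.shape[0]-b.shape[0],0,0,cv2.BORDER_CONSTANT)
cv2.imwrite("pics/crop1.png",np.hstack([a,b]))
g=cv2.cvtColor(p,cv2.COLOR_RGB2HSV)
m=((g[:,:,1]<25)&(g[:,:,2]>120)).astype(np.uint8)*255
m[:, :225]=0;m[:,352:]=0;m[:105]=0;m[248:]=0
cs,_=cv2.findContours(m,cv2.RETR_EXTERNAL,cv2.CHAIN_APPROX_NONE);c=max(cs,key=cv2.contourArea)
r=cv2.minAreaRect(c);print(r,cv2.contourArea(c));q=cv2.boxPoints(r)
print(cast("top",q,.09).round(4)); print(p[215:225:4,250:310:20].tolist())
E
```

```text
top orange []
top yellow [([np.float64(266.4), np.float64(200.9)], [42, 94, 9, 4, 18]), ([np.float64(348.5), np.float64(232.5)], [128, 127, 2, 2, 4])]
top red [([np.float64(252.8), np.float64(208.7)], [30, 102, 7, 4, 10])]
top red2 []
top blue [([np.float64(280.1), np.float64(155.4)], [58, 45, 5, 11, 17]), ([np.float64(302.9), np.float64(163.8)], [81, 54, 5, 11, 18])]
scene orange [([np.float64(379.5), np.float64(188.0)], [90, 18, 10, 11, 60])]
scene yellow [([np.float64(384.4), np.float64(206.5)], [96, 39, 9, 6, 26])]
scene red [([np.float64(400.1), np.float64(204.6)], [112, 38, 7, 4, 11])]
scene red2 []
scene blue [([np.float64(414.8), np.float64(169.0)], [126, 3, 9, 3, 16]), ([np.float64(341.3), np.float64(222.4)], [52, 49, 9, 17, 73]), ([np.float64(361.1), np.float64(235.2)], [72, 61, 10, 21, 50])]
((286.7216491699219, 175.12371826171875), (90.46272277832031, 106.97575378417969), 21.03750991821289) 8213.0
[[ 0.4885  0.2324  0.09  ]
 [ 0.7141  0.1503  0.09  ]
 [ 0.6406 -0.0403  0.09  ]
 [ 0.4168  0.0463  0.09  ]]
[[[126, 127, 128], [98, 91, 85], [128, 128, 129]], [[61, 61, 62], [128, 127, 130], [127, 127, 129]], [[79, 74, 66], [127, 127, 128], [128, 128, 129]]]
```

View pics/crop1.png

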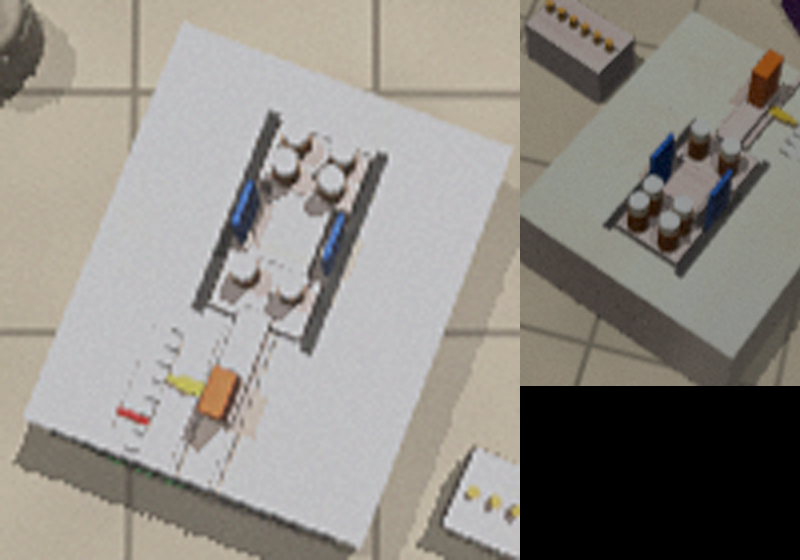

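The crop confirms the aluminium cassette in the heater's well, with its blue catches at top px (280,155) and (303,164). The orange tab is at (274,203), the yellow pointer at (266,201) and the red mark at (253,209).

```bash
python3 - <<'E'
from h import *
q=np.array([(185,22),(512,147),(358,550),(27,415)])/4+[219.6,104.6]
P=cast("top",q,.09);print("corners",P[:,:2].round(4).tolist(),"c",P.mean(0).round(4))
u=(P[0]+P[1]-P[2]-P[3]);v=P[0]+P[3]-P[1]-P[2]
print("len",np.linalg.norm(u)/2,np.linalg.norm(v)/2,"yaw",np.degrees(np.arctan2(u[1],u[0])),np.degrees(np.arctan2(-v[0],v[1])))
yaw=np.arctan2(u[1],u[0]);c,s=np.cos(yaw),np.sin(yaw);R=np.array([[c,-s],[s,c]])
for n,roi in(("top",(240,190,290,220)),("scene",(365,175,395,205))):
    p=np.load(n+".npz")['p'];m,b=blobs(p,(5,120,50),(20,255,255),roi,8);print(n,b)
def loc(n,uv,z):
    w=cast(n,uv,z);l=(w[:,:2]-P.mean(0)[:2])@R;print(n,uv,w[:,:2].round(4).tolist(),"heater",(l*1000).round(1).tolist())
loc("top",[(280.1,155.4),(302.9,163.8)],.132)
loc("scene",[(341.3,222.4),(361.1,235.2)],.113)
loc("top",[(252.8,208.7)],.094);loc("scene",[(400.1,204.6)],.093)
loc("top",[(263,200.5),(274.3,202.6)],.096)   # pointer tip-ish
loc("top",[((218+.5)/4+219.5,(392+.5)/4+104.5)],.15)
wc=[(275,112),(387,153),(308,352),(196,308)]
loc("top",[((a+.5)/4+219.5,(b+.5)/4+104.5) for a,b in wc],.09)
E
```

```text
corners [[0.7115, 0.1454], [0.6408, -0.0391], [0.4151, 0.0477], [0.4896, 0.2302]] c [0.5642 0.0961 0.09  ]
len 0.23971172077901212 0.19731921284332685 yaw -20.96590882370659 -21.581292156148944
top [(array([273.9, 203. ]), array([30,  7,  9, 13, 77], dtype=int32))]
scene [(array([378.3, 193.1]), array([  8,   8,  13,  21, 163], dtype=int32))]
top [(280.1, 155.4), (302.9, 163.8)] [[0.601, 0.1103], [0.5829, 0.0614]] heater [[29.2, 26.5], [29.8, -25.6]]
scene [(341.3, 222.4), (361.1, 235.2)] [[0.5825, 0.0657], [0.6011, 0.112]] heater [[28.0, -21.8], [28.7, 28.0]]
top [(252.8, 208.7)] [[0.4886, 0.1716]] heater [[-97.7, 43.5]]
scene [(400.1, 204.6)] [[0.4906, 0.1757]] heater [[-97.2, 48.1]]
top [(263, 200.5), (274.3, 202.6)] [[0.5065, 0.1493], [0.5019, 0.1244]] heater [[-72.9, 29.0], [-68.4, 4.2]]
top [(274.125, 202.625)] [[0.4983, 0.1211]] heater [[-70.6, -0.2]]
top [(288.375, 132.625), (316.375, 142.875), (296.625, 192.625), (268.625, 181.625)] [[0.6601, 0.0944], [0.637, 0.0314], [0.5245, 0.0755], [0.549, 0.1378]] heater [[90.1, 32.8], [91.1, -34.3], [-29.7, -33.4], [-29.1, 33.5]]
```

```bash
python3 -m pendant '[{"tx":-0.6,"ty":-0.37,"fingers":0},{"tx":-0.6,"ty":-0.37},{"tx":-0.6,"ty":-0.37},{"tx":-0.6,"ty":-0.37},{"tx":-0.6,"ty":-0.37},{"tx":-0.6,"ty":-0.37},{"tx":-0.6,"ty":-0.37},{"tx":-0.6,"ty":-0.37},{"tx":-0.6,"ty":-0.37},{"tx":-0.6,"ty":-0.37},{"tx":-0.6,"ty":-0.36},{"tx":-0.6,"ty":-0.36},{"tx":-0.6,"ty":-0.35},{"tx":-0.6,"ty":-0.35},{},{}]' 30
cat >> h.py <<'E'
HC=np.array([.5642,.0961]);YAW=np.radians(-21.2)
HR=np.array([[np.cos(YAW),-np.sin(YAW)],[np.sin(YAW),np.cos(YAW)]])
def heat(w): return (np.atleast_2d(w)[:,:2]-HC)@HR*1000
def st():
    s=ctrl.sense();from scipy.spatial.transform import Rotation as Ro
    R=Ro.from_quat(np.roll(s['tcp_rot'],-1)).as_matrix()
    print("t",round(s['clock'],2),"heater mm",heat(s['position']).round(1),"z",s['position'][2].round(4),"tool y ang",np.degrees(np.arctan2(R[1,1],R[0,1])).round(2),"zax",R[:,2].round(3),"F",s['force'].round(1),"gap",round(s['finger_gap'],4),"grip",round(s['grasp_force'],1))
E
python3 -c "from h import *;st()"
```

```text
t 0.1 heater mm [[-490.9  256. ]] z 0.2552 tool y ang 68.75 zax [-0.001 -0.002 -1.   ] F [-0.1 -0.3 -0.9] gap 0.0856 grip 0.0schema error: expected keys tx, ty, tz, yaw, fingers
```

```bash
python3 -m pendant '[{"tx":-0.6,"ty":-0.37,"tz":0,"yaw":0,"fingers":0},{"tx":-0.6,"ty":-0.37,"tz":0,"yaw":0,"fingers":0},{"tx":-0.6,"ty":-0.37,"tz":0,"yaw":0,"fingers":0},{"tx":-0.6,"ty":-0.37,"tz":0,"yaw":0,"fingers":0},{"tx":-0.6,"ty":-0.37,"tz":0,"yaw":0,"fingers":0},{"tx":-0.6,"ty":-0.37,"tz":0,"yaw":0,"fingers":0},{"tx":-0.6,"ty":-0.37,"tz":0,"yaw":0,"fingers":0},{"tx":-0.6,"ty":-0.37,"tz":0,"yaw":0,"fingers":0},{"tx":-0.6,"ty":-0.37,"tz":0,"yaw":0,"fingers":0},{"tx":-0.6,"ty":-0.37,"tz":0,"yaw":0,"fingers":0},{"tx":-0.6,"ty":-0.36,"tz":0,"yaw":0,"fingers":0},{"tx":-0.6,"ty":-0.36,"tz":0,"yaw":0,"fingers":0},{"tx":-0.6,"ty":-0.35,"tz":0,"yaw":0,"fingers":0},{"tx":-0.6,"ty":-0.35,"tz":0,"yaw":0,"fingers":0},{"tx":0,"ty":0,"tz":0,"yaw":0,"fingers":0},{"tx":0,"ty":0,"tz":0,"yaw":0,"fingers":0}]' 30
python3 -c "from h import *;st()"
```

```text
clock: 1.7
position: [0.4979, 0.1213, 0.2555]
tcp_rot: [-0.001, 0.185, 0.983, -0.0]
force: [-0.1, -0.0, -0.3]
finger_gap: 0.0426
grasp_force: 0.0
t 1.7 heater mm [[-70.9  -0.4]] z 0.2555 tool y ang 68.66 zax [-0.002  0.    -1.   ] F [-0.1 -0.  -0.3] gap 0.0426 grip 0.0
```

```bash
python3 -m pendant '[{"tx":0,"ty":0,"tz":0.5,"yaw":0,"fingers":0},{"tx":0,"ty":0,"tz":0.5,"yaw":0,"fingers":0},{"tx":0,"ty":0,"tz":0.5,"yaw":0,"fingers":0},{"tx":0,"ty":0,"tz":0.3,"yaw":0,"fingers":0},{"tx":0,"ty":0,"tz":0.3,"yaw":0,"fingers":0},{"tx":0,"ty":0,"tz":0.25,"yaw":0,"fingers":0},{"tx":0,"ty":0,"tz":0,"yaw":0,"fingers":0}]' 30
python3 - <<'E'
from h import *
st()
p,d=ctrl.camera("scene");cv2.imwrite("pics/s1.png",cv2.resize(p[140:260,310:450,::-1],None,fx=5,fy=5,interpolation=cv2.INTER_CUBIC)[:600,:])
E
```

```text
clock: 2.4
position: [0.4961, 0.1225, 0.1366]
tcp_rot: [-0.002, 0.184, 0.983, -0.001]
force: [-0.9, -0.1, 0.1]
finger_gap: 0.0425
grasp_force: 0.0
t 2.4 heater mm [[-73.   0.]] z 0.1366 tool y ang 68.84 zax [-0.004 -0.    -1.   ] F [-0.9 -0.1  0.1] gap 0.0425 grip 0.0
```

View pics/s1.png

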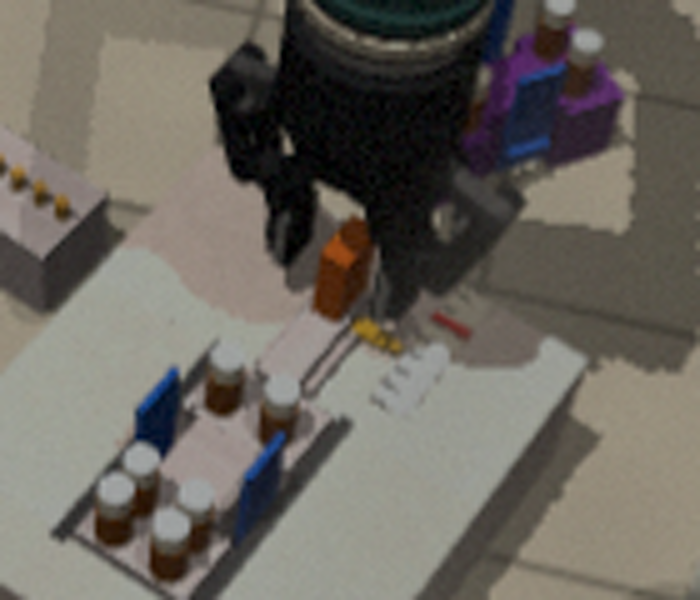

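The fingers straddle the orange tab (crop ~(345,270)) and stand clear of the yellow pointer (375,335). The red mark is visible at (452,325). Closing.

```bash
python3 -m pendant '[{"tx":0,"ty":0,"tz":0,"yaw":0,"fingers":-0.4},{"tx":0,"ty":0,"tz":0,"yaw":0,"fingers":-0.7},{"tx":0,"ty":0,"tz":0,"yaw":0,"fingers":-1},{"tx":0,"ty":0,"tz":0,"yaw":0,"fingers":-1},{"tx":0,"ty":0,"tz":0,"yaw":0,"fingers":-1},{"tx":0,"ty":0,"tz":0,"yaw":0,"fingers":-1}]' 40
python3 - <<'E'
from h import *
st()
p,d=ctrl.camera("scene")
for k in("yellow","red"):print(k,[(list(c),list(map(int,s))) for c,s in blobs(p,*C[k],(370,190,420,220))[1]])
E
```

```text
clock: 3.05
position: [0.4994, 0.1243, 0.1402]
tcp_rot: [0.002, 0.184, 0.983, 0.003]
force: [3.8, 6.9, -0.6]
finger_gap: 0.0135
grasp_force: 40.1
t 3.05 heater mm [[-70.6   2.8]] z 0.1402 tool y ang 68.83 zax [ 0.004  0.005 -1.   ] F [ 3.8  6.9 -0.6] gap 0.0135 grip 40.1
yellow []
red [([np.float64(400.1), np.float64(204.6)], [27, 13, 7, 4, 11])]
```

```bash
python3 -m pendant '[{"tx":0.08,"ty":0.04,"tz":0,"yaw":0,"fingers":-1},{"tx":0.08,"ty":0.0,"tz":0,"yaw":0,"fingers":-1},{"tx":0.08,"ty":0,"tz":0,"yaw":0,"fingers":-1},{"tx":0.08,"ty":0,"tz":0,"yaw":0,"fingers":-1},{"tx":0.08,"ty":0,"tz":0,"yaw":0,"fingers":-1},{"tx":0,"ty":0,"tz":0,"yaw":0,"fingers":-1},{"tx":0,"ty":0,"tz":0,"yaw":0,"fingers":-1}]' 40
python3 - <<'E'
from h import *
st()
for n in("scene","top"):
    p,d=ctrl.camera(n);np.savez(n+"2.npz",p=p)
    roi=(370,180,420,220) if n=="scene" else (235,190,290,225)
    for k in("yellow","red","orange"):print(n,k,[(list(c),list(map(int,s))) for c,s in blobs(p,(C[k][0][0],110,60),C[k][1],roi)[1]])
    x0,y0,x1,y1=roi
    cv2.imwrite(f"pics/{n}2.png",cv2.resize(p[y0:y1,x0:x1,::-1],None,fx=10,fy=10,interpolation=cv2.INTER_CUBIC))
a=cv2.imread("pics/scene2.png");b=cv2.imread("pics/top2.png")
w=max(a.shape[1],b.shape[1]);a=cv2.copyMakeBorder(a,0,0,0,w-a.shape[1],0);cv2.imwrite("pics/both2.png",np.vstack([a,b])[:750] if 0 else cv2.resize(np.vstack([a,b]),None,fx=.79,fy=.79))
E
```

```text
clock: 3.8
position: [0.4822, 0.131, 0.1403]
tcp_rot: [0.003, 0.184, 0.983, 0.001]
force: [5.3, 0.1, -1.6]
finger_gap: 0.0134
grasp_force: 40.0
t 3.8 heater mm [[-89.    2.9]] z 0.1403 tool y ang 68.77 zax [ 0.006  0.    -1.   ] F [ 5.3  0.1 -1.6] gap 0.0134 grip 40.0
scene yellow []
scene red [([np.float64(400.3), np.float64(204.7)], [27, 23, 7, 4, 12])]
scene orange [([np.float64(381.2), np.float64(188.5)], [7, 0, 9, 18, 97])]
top yellow []
top red []
top orange []
```

View pics/both2.png

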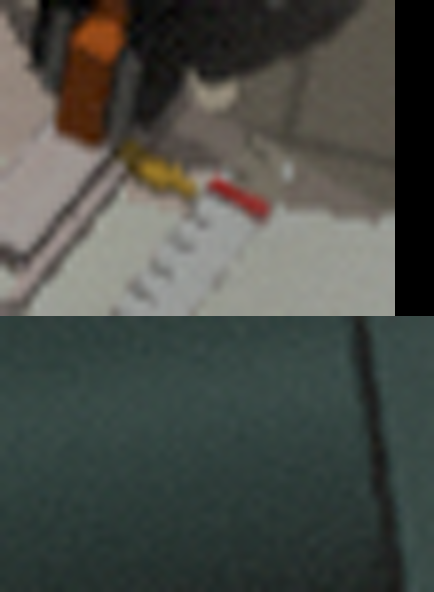

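The slide has moved and the pointer tip at scene ≈(394,204) is just short of the red bar (396.5–404, 203–207). The arm blocks the top view. Now I'll work out the remaining distance.

```bash
python3 - <<'E'
from h import *
lo,hi=(18,70,60),(38,255,255)
def bar(p,lo,hi,roi):
    m,b=blobs(p,lo,hi,roi,6);ys,xs=np.nonzero(m);return np.c_[xs+roi[0],ys+roi[1]],b
R={}
for f,n,roi in(("top","top",(240,190,275,215)),("scene","scene",(376,195,412,215)),("scene2","scene",(376,190,412,215))):
    p=np.load(f+".npz")['p']
    for k,l,h in(("yel",lo,hi),("red",(0,90,50),(6,255,255))):
        pts,b=bar(p,l,h,roi)
        for z in ((.094,) if k=="red" else (.094,.096,.098)):
            H=heat(cast(n,pts,z)); print(f,k,z,len(pts),"mean",H.mean(0).round(1),"xrange",H[:,0].min().round(1),H[:,0].max().round(1),"y",H[:,1].min().round(1),H[:,1].max().round(1))
E
```

```text
top yel 0.094 31 mean [-70.9  22. ] xrange -74.9 -67.2 y 12.5 33.0
top yel 0.096 31 mean [-71.   21.8] xrange -75.0 -67.2 y 12.4 32.8
top yel 0.098 31 mean [-71.1  21.6] xrange -75.0 -67.3 y 12.2 32.6
top red 0.094 15 mean [-97.8  43.6] xrange -99.6 -95.9 y 35.5 52.2
scene yel 0.094 41 mean [-72.2  23.4] xrange -77.6 -67.4 y 11.9 36.3
scene yel 0.096 41 mean [-70.9  23.9] xrange -76.3 -66.1 y 12.4 36.8
scene yel 0.098 41 mean [-69.6  24.4] xrange -75.0 -64.8 y 13.0 37.3
scene red 0.094 13 mean [-96.3  47.1] xrange -98.3 -94.3 y 38.5 54.9
scene2 yel 0.094 38 mean [-90.5  23.9] xrange -96.4 -85.2 y 12.0 36.4
scene2 yel 0.096 38 mean [-89.2  24.4] xrange -95.1 -83.9 y 12.6 36.9
scene2 yel 0.098 38 mean [-87.9  25. ] xrange -93.7 -82.5 y 13.1 37.4
scene2 red 0.094 16 mean [-96.9  47.4] xrange -99.6 -94.3 y 38.5 54.9
```

```bash
python3 -m pendant '[{"tx":0.06,"ty":0,"tz":0,"yaw":0,"fingers":-1},{"tx":0.06,"ty":0.0,"tz":0,"yaw":0,"fingers":-1},{"tx":0.05,"ty":0,"tz":0,"yaw":0,"fingers":-1},{"tx":0,"ty":0,"tz":0,"yaw":0,"fingers":-1},{"tx":0,"ty":0,"tz":0,"yaw":0,"fingers":-1},{"tx":0,"ty":0,"tz":0,"yaw":0,"fingers":-1}]' 40
python3 - <<'E'
from h import *
st()
p,d=ctrl.camera("scene");roi=(376,185,412,215)
for k,l,h,z in(("yel",(18,70,60),(38,255,255),.096),("red",(0,90,50),(6,255,255),.094)):
    m,b=blobs(p,l,h,roi,6);ys,xs=np.nonzero(m);H=heat(cast("scene",np.c_[xs+roi[0],ys+roi[1]],z));print(k,len(xs),H.mean(0).round(1),H.min(0).round(1),H.max(0).round(1))
E
```

```text
clock: 4.5
position: [0.4746, 0.1339, 0.1403]
tcp_rot: [0.003, 0.184, 0.983, 0.001]
force: [6.5, 0.0, -2.4]
finger_gap: 0.0133
grasp_force: 40.0
t 4.5 heater mm [[-97.2   2.8]] z 0.1403 tool y ang 68.76 zax [ 0.007  0.    -1.   ] F [ 6.5  0.  -2.4] gap 0.0133 grip 40.0
yel 41 [-96.9  24.2] [-102.3   12.9] [-91.1  36.2]
red 14 [-96.5  46.5] [-98.5  38.5] [-94.3  54.9]
```

```bash
python3 -m pendant '[{"tx":-0.02,"ty":0,"tz":0,"yaw":0,"fingers":-1},{"tx":0,"ty":0,"tz":0,"yaw":0,"fingers":-0.5},{"tx":0,"ty":0,"tz":0,"yaw":0,"fingers":-0.2},{"tx":0,"ty":0,"tz":0,"yaw":0,"fingers":0},{"tx":0,"ty":0,"tz":0,"yaw":0,"fingers":0},{"tx":0,"ty":0,"tz":-0.4,"yaw":0,"fingers":0},{"tx":0,"ty":0,"tz":-0.6,"yaw":0,"fingers":0},{"tx":0,"ty":0,"tz":-0.6,"yaw":0,"fingers":0},{"tx":0,"ty":0,"tz":-0.6,"yaw":0,"fingers":0},{"tx":0,"ty":0.6,"tz":-0.2,"yaw":0,"fingers":1},{"tx":0,"ty":0.6,"tz":0,"yaw":0,"fingers":1},{"tx":0,"ty":0.6,"tz":0,"yaw":0,"fingers":1},{"tx":0,"ty":0.6,"tz":0,"yaw":0,"fingers":1},{"tx":0,"ty":0.6,"tz":0,"yaw":0,"fingers":1},{"tx":0,"ty":0.6,"tz":0,"yaw":0,"fingers":1},{"tx":0,"ty":0.6,"tz":0,"yaw":0,"fingers":1},{"tx":0,"ty":0,"tz":0,"yaw":0,"fingers":1}]'
python3 - <<'E'
from h import *
st()
for n,roi in(("scene",(376,180,412,215)),("top",(240,190,275,225))):
  p,d=ctrl.camera(n);np.savez(n+"3.npz",p=p)
  for k,l,h,z in(("yel",(18,70,60),(38,255,255),.096),("red",(0,90,50),(6,255,255),.094)):
    m,b=blobs(p,l,h,roi,6);ys,xs=np.nonzero(m)
    if len(xs):
        H=heat(cast(n,np.c_[xs+roi[0],ys+roi[1]],z));print(n,k,len(xs),H.mean(0).round(1),H.min(0).round(1),H.max(0).round(1))
cv2.imwrite("pics/t3.png",cv2.resize(p[105:245,220:350,::-1],None,fx=4,fy=4,interpolation=cv2.INTER_CUBIC))
E
```

```text
clock: 6.25
position: [0.5493, 0.3323, 0.2572]
tcp_rot: [-0.001, 0.183, 0.983, 0.0]
force: [0.6, -0.5, -0.5]
finger_gap: 0.0854
grasp_force: 0.0
t 6.25 heater mm [[-99.3 214.9]] z 0.2572 tool y ang 68.94 zax [-0.002  0.001 -1.   ] F [ 0.6 -0.5 -0.5] gap 0.0854 grip 0.0
scene yel 42 [-96.8  23.8] [-102.9   12.9] [-91.1  36.2]
scene red 18 [-96.5  46.7] [-99.3  38.5] [-94.   56.2]
top yel 31 [-97.2  20.9] [-101.4   12.4] [-93.2  31.2]
top red 15 [-97.8  43.6] [-99.6  35.5] [-95.9  52.2]
```

View pics/t3.png

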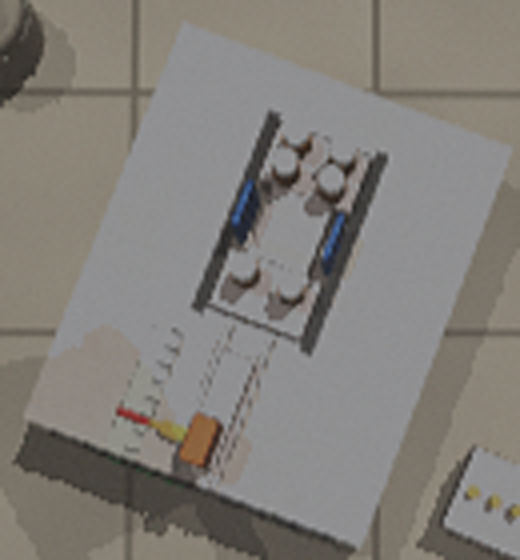

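The pointer now meets the red bar (crop ~(150,422)) within 0.5 mm. The cassette is uncovered, with its catches at crop (244,210) and (335,242). Moving over the pinch point.

```bash
python3 -m pendant '[{"tx":-0.32,"ty":-0.53,"tz":0,"yaw":0,"fingers":1},{"tx":-0.32,"ty":-0.53,"tz":0,"yaw":0,"fingers":1},{"tx":-0.32,"ty":-0.53,"tz":0,"yaw":0,"fingers":1},{"tx":-0.32,"ty":-0.53,"tz":0,"yaw":0,"fingers":1},{"tx":-0.32,"ty":-0.53,"tz":0,"yaw":0,"fingers":1},{"tx":-0.32,"ty":-0.53,"tz":0,"yaw":0,"fingers":1},{"tx":-0.32,"ty":-0.53,"tz":0,"yaw":0,"fingers":1},{"tx":-0.32,"ty":-0.53,"tz":0,"yaw":0,"fingers":1},{"tx":0,"ty":0,"tz":0,"yaw":0,"fingers":1},{"tx":0,"ty":0,"tz":0,"yaw":0,"fingers":1},{"tx":0,"ty":0,"tz":0,"yaw":0,"fingers":1}]'
python3 -c "from h import *;st();st()"
```

```text
clock: 7.45
position: [0.5912, 0.0857, 0.2591]
tcp_rot: [0.0, 0.184, 0.983, 0.0]
force: [-0.5, 0.5, -0.8]
finger_gap: 0.0851
grasp_force: 0.0
t 7.45 heater mm [[28.9  0.1]] z 0.2591 tool y ang 68.76 zax [ 0.     0.001 -1.   ] F [-0.5  0.5 -0.8] gap 0.0851 grip 0.0
t 7.45 heater mm [[28.9  0.1]] z 0.2591 tool y ang 68.76 zax [ 0.     0.001 -1.   ] F [-0.5  0.5 -0.8] gap 0.0851 grip 0.0
```

```bash
python3 -m pendant '[{"tx":0,"ty":0.04,"tz":0.5,"yaw":0,"fingers":1},{"tx":0,"ty":0,"tz":0.5,"yaw":0,"fingers":1},{"tx":0,"ty":0,"tz":0.5,"yaw":0,"fingers":1},{"tx":0,"ty":0,"tz":0.4,"yaw":0,"fingers":1},{"tx":0,"ty":0,"tz":0.3,"yaw":0,"fingers":1},{"tx":0,"ty":0,"tz":0.3,"yaw":0,"fingers":1},{"tx":0,"ty":0,"tz":0.24,"yaw":0,"fingers":1},{"tx":0,"ty":0,"tz":0,"yaw":0,"fingers":1},{"tx":0,"ty":0,"tz":0,"yaw":0,"fingers":1}]'
python3 - <<'E'
from h import *
st()
p,d=ctrl.camera("scene");cv2.imwrite("pics/s4.png",cv2.resize(p[140:290,290:430,::-1],None,fx=4,fy=4,interpolation=cv2.INTER_CUBIC))
E
```

```text
clock: 8.35
position: [0.5926, 0.0874, 0.1221]
tcp_rot: [0.0, 0.184, 0.983, 0.0]
force: [-0.1, -0.7, 0.1]
finger_gap: 0.0854
grasp_force: 0.0
t 8.35 heater mm [[29.7  2.2]] z 0.1221 tool y ang 68.76 zax [ 0.001  0.    -1.   ] F [-0.1 -0.7  0.1] gap 0.0854 grip 0.0
```

View pics/s4.png

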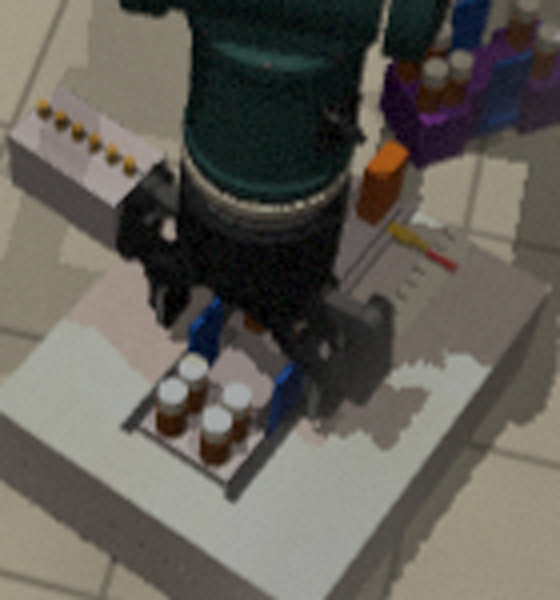

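The fingers straddle both blue catches (crop (205,335) and (287,390)), and the pointer is still on its mark. Pinching.

```bash
python3 -m pendant '[{"tx":0,"ty":0,"tz":0,"yaw":0,"fingers":0.6},{"tx":0,"ty":0,"tz":0,"yaw":0,"fingers":0.4},{"tx":0,"ty":0,"tz":0,"yaw":0,"fingers":0.2},{"tx":0,"ty":0,"tz":0,"yaw":0,"fingers":-0.3},{"tx":0,"ty":0,"tz":0,"yaw":0,"fingers":-0.3},{"tx":0,"ty":0,"tz":0,"yaw":0,"fingers":-0.3},{"tx":0,"ty":0,"tz":0,"yaw":0,"fingers":-0.3},{"tx":0,"ty":0,"tz":0,"yaw":0,"fingers":-0.3}]' 50
python3 -c "from h import *;st()"
```

```text
clock: 9.2
position: [0.5937, 0.0881, 0.125]
tcp_rot: [0.002, 0.184, 0.983, 0.001]
force: [-1.6, 2.3, 9.1]
finger_gap: 0.0389
grasp_force: 52.2
t 9.2 heater mm [[30.4  3.2]] z 0.125 tool y ang 68.78 zax [ 0.005  0.002 -1.   ] F [-1.6  2.3  9.1] gap 0.0389 grip 52.2
```

```bash
python3 - <<'E'
from h import *
p,d=ctrl.camera("scene");cv2.imwrite("pics/s5.png",cv2.resize(p[190:270,310:400,::-1],None,fx=7,fy=7,interpolation=cv2.INTER_CUBIC))
E
```

```text
(no output)
```

View pics/s5.png

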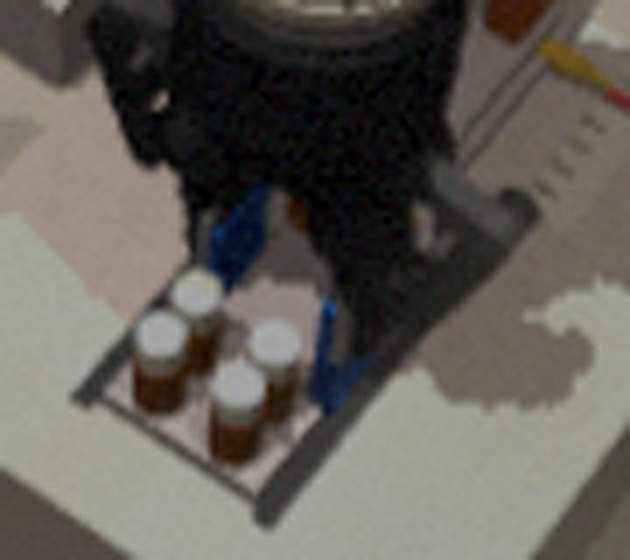

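Both catches are held inward between the pads (crop (238,235) and (330,350)). Starting a slow lift.

```bash
python3 -m pendant '[{"tx":0,"ty":0,"tz":-0.06,"yaw":0,"fingers":-0.3},{"tx":0,"ty":0,"tz":-0.06,"yaw":0,"fingers":-0.3},{"tx":0,"ty":0,"tz":-0.06,"yaw":0,"fingers":-0.3},{"tx":0,"ty":0,"tz":-0.06,"yaw":0,"fingers":-0.3},{"tx":0,"ty":0,"tz":-0.06,"yaw":0,"fingers":-0.3},{"tx":0,"ty":0,"tz":0,"yaw":0,"fingers":-0.3},{"tx":0,"ty":0,"tz":0,"yaw":0,"fingers":-0.3}]' 50
python3 - <<'E'
from h import *
st()
p,d=ctrl.camera("scene");cv2.imwrite("pics/s6.png",cv2.resize(p[190:270,310:400,::-1],None,fx=7,fy=7,interpolation=cv2.INTER_CUBIC))
E
```

```text
clock: 9.95
position: [0.5923, 0.0872, 0.1369]
tcp_rot: [-0.0, 0.184, 0.983, -0.0]
force: [-0.1, 0.9, -3.5]
finger_gap: 0.0391
grasp_force: 51.1
t 9.95 heater mm [[29.4  1.9]] z 0.1369 tool y ang 68.75 zax [-0. -0. -1.] F [-0.1  0.9 -3.5] gap 0.0391 grip 51.1
```

View pics/s6.png

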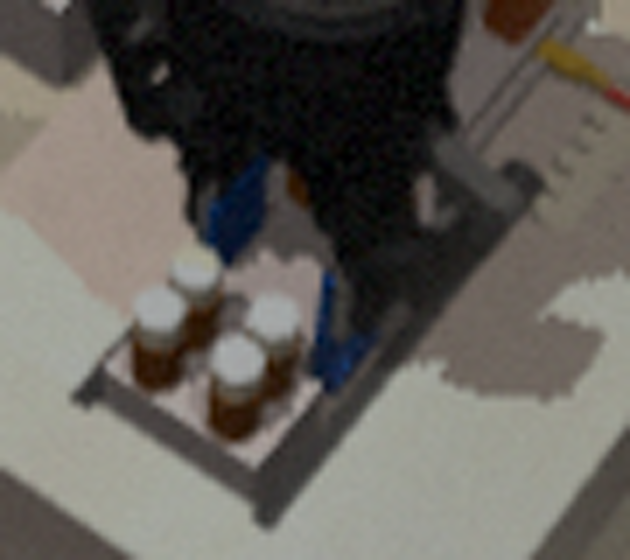

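The cassette has risen about 12 mm, level and clear of the plate, with about 3.5 N of weight. Lifting the rest.

```bash
python3 -m pendant '[{"tx":0,"ty":0,"tz":-0.1,"yaw":0,"fingers":-0.3},{"tx":0,"ty":0,"tz":-0.2,"yaw":0,"fingers":-0.3},{"tx":0,"ty":0,"tz":-0.2,"yaw":0,"fingers":-0.3},{"tx":0,"ty":0,"tz":-0.2,"yaw":0,"fingers":-0.3},{"tx":0,"ty":0,"tz":-0.2,"yaw":0,"fingers":-0.3},{"tx":0,"ty":0,"tz":-0.2,"yaw":0,"fingers":-0.3},{"tx":0,"ty":0,"tz":-0.2,"yaw":0,"fingers":-0.3},{"tx":0,"ty":0,"tz":-0.2,"yaw":0,"fingers":-0.3},{"tx":0,"ty":0,"tz":-0.2,"yaw":0,"fingers":-0.3},{"tx":0,"ty":0,"tz":-0.2,"yaw":0,"fingers":-0.3},{"tx":0,"ty":0,"tz":-0.2,"yaw":0,"fingers":-0.3},{"tx":0,"ty":0,"tz":-0.2,"yaw":0,"fingers":-0.3},{"tx":0,"ty":0,"tz":-0.16,"yaw":0,"fingers":-0.3},{"tx":0,"ty":0,"tz":-0.08,"yaw":0,"fingers":-0.3},{"tx":0,"ty":0,"tz":0,"yaw":0,"fingers":-0.3},{"tx":0,"ty":0,"tz":0,"yaw":0,"fingers":-0.3},{"tx":0,"ty":0,"tz":0,"yaw":0,"fingers":-0.3},{"tx":0,"ty":0,"tz":0,"yaw":0,"fingers":-0.3},{"tx":0,"ty":0,"tz":0,"yaw":0,"fingers":-0.3}]' 50
python3 - <<'E'
from h import *
st()
p,d=ctrl.camera("scene");cv2.imwrite("pics/s7.png",cv2.resize(p[110:290,280:440,::-1],None,fx=3.3,fy=3.3,interpolation=cv2.INTER_CUBIC))
E
```

```text
clock: 11.9
position: [0.5923, 0.0873, 0.2634]
tcp_rot: [-0.0, 0.184, 0.983, -0.0]
force: [-0.4, 0.1, -4.0]
finger_gap: 0.0392
grasp_force: 51.4
t 11.9 heater mm [[29.4  1.9]] z 0.2634 tool y ang 68.76 zax [-0.001  0.    -1.   ] F [-0.4  0.1 -4. ] gap 0.0392 grip 51.4
```

View pics/s7.png

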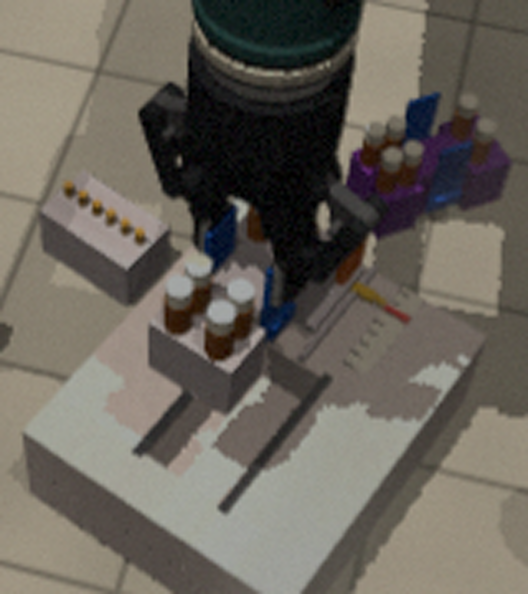

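The cassette hangs level and clear of the well (crop ~(210,350)), and the pointer is still on the mark (395,310). I'll check the height by depth before handing in.

```bash
python3 - <<'E'
from h import *
p,d=ctrl.camera("scene");c=ctrl.get_calibration("scene");R=cv2.Rodrigues(c['rvec'])[0]
# the four caps, crop px -> image
for u,v in[(198,268),(180,290),(240,292),(221,315)]:
    u=u/3.3+280;v=v/3.3+110;z=np.median(d[round(v)-1:round(v)+2,round(u)-1:round(u)+2])
    X=np.array([(u-c['cx'])/c['fx']*z,(v-c['cy'])/c['fy']*z,z]);w=R.T@(X-c['tvec']);print(w.round(4),heat(w).round(1))
p,d=ctrl.camera("scene")
st()
E
```

```text
[0.6176 0.0663 0.2694] [[60.5 -8.5]]
[0.6332 0.0608 0.2686] [[77.1 -8. ]]
[0.626  0.0909 0.2687] [[59.4 17.5]]
[0.6425 0.0849 0.2686] [[77.  17.9]]
t 12.05 heater mm [[29.4  2. ]] z 0.2636 tool y ang 68.75 zax [-0.  0. -1.] F [ 0.4  1.2 -3.3] gap 0.0387 grip 51.4
```

```bash
python3 -m pendant '[{"tx":0,"ty":0,"tz":-0.04,"yaw":0,"fingers":-0.3},{"tx":0,"ty":0,"tz":0,"yaw":0,"fingers":-0.3},{"tx":0,"ty":0,"tz":0,"yaw":0,"fingers":-0.3},{"tx":0,"ty":0,"tz":0,"yaw":0,"fingers":-0.3},{"tx":0,"ty":0,"tz":0,"yaw":0,"fingers":-0.3},{"tx":0,"ty":0,"tz":0,"yaw":0,"fingers":-0.3},{"tx":0,"ty":0,"tz":0,"yaw":0,"fingers":-0.3},{"tx":0,"ty":0,"tz":0,"yaw":0,"fingers":-0.3}]' 50
python3 -c "
from h import *
st();print(ctrl.finish_job())"
```

```text
clock: 12.85
position: [0.5924, 0.0873, 0.2658]
tcp_rot: [-0.0, 0.184, 0.983, 0.0]
force: [0.3, 0.7, -4.6]
finger_gap: 0.039
grasp_force: 51.4
t 12.85 heater mm [[29.5  2. ]] z 0.2658 tool y ang 68.76 zax [-0.  0. -1.] F [ 0.3  0.7 -4.6] gap 0.039 grip 51.4
the job is handed in; nothing more can be done
None
```

I handed the job in at 12.9 s: the slide's pointer stands within about 0.5 mm of the red mark, and the arm holds the cassette by its pinched catches, upright and still, with its underside about 10 cm above the heater's top.

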